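Prove a turned sleeve through the gap gauge

ROBOT

A 6-joint arm with a two-finger parallel gripper is mounted at the origin on a cart in front of the work surface, level with it; the furniture and walls round the work are solid. World frame = base frame: x ahead of the robot, y to its left, z up, the work surface at z = 0. Lengths are in mm, angles in rad, forces in N, time in s.
With the tool pointing down it reaches from about 325 to 900 mm from the base axis. Payload 6.1 kg.
Tool frame: the origin (TCP) lies midway between the tips of the shut fingers; the grasp point (between the pads) lies 19 mm behind it (grasp_offset is the z of the grasp point in the tool frame, in mm); z points along the fingers, y is the line along which they close (so a half turn about z gives the same grasp; the last joint's range is limited). The gripper opens to 87 mm and grips with 3 to 60 N. Pads are 19 mm wide; open, the fingers measure 117 mm over their backs; the gripper's body (75 mm by 190 mm) begins 51 mm behind the grasp point.
Start: joints at [0.993, 0.22, 1.526, -0, 1.395, -0.126], TCP at [272.863, 562.282, 222.538] pointing down, gripper open.
Joint ranges: [-2.98, 2.98], [-0.91, 2.08], [0.09, 2.57], [-1.24, 4.39], [0.2, 2.65], [-2.68, 2.68]. Speed limits (rad/s): [2.57, 2.57, 3.01, 3.14, 3.14, 3.14].

INTERFACE

Orientations are given as a 3x3 rotation matrix whose columns are the frame's x, y, z axes.
In Python, from bench import sense, snapshot, hand_in, cut_out, landmark_of, grasp_offset gives the robot as it stands. The module is installed in compiled form; this text tells all that it offers.
- The arm moves only by the tool move_arm, never from a script. Its argument "targets" is a list of rows, each a list of 3 entries, a list of its own where there are three numbers: the closure, from 0 (fully open) to 1 (shut), then the shift along the tool's x, y, z in m, then the turn, a rotation vector about the tool's x, y, z in degrees. A call has 1 to 5 rows; each row is the pose to reach, as a shift and turn from the pose commanded when the call began, along the tool's axes at that moment; what a row does not reach only later rows make up. A row lasts 1/12 s, in which the tool goes at most 41.7 mm and 7.16 degrees, less where a joint would pass 70% of its speed; a pose out of reach is approached as far as the arm can. A call with a gripper value outside its range is refused whole. The fingers move at their own pace and stop on an object; the grip force is fixed at half the most. Time passes only in rows, so rows that repeat a pose let the fingers close. It gives the time, the measured TCP pose, the force, the opening and the grip force at its end, in the units of the state.
- sense(): the state, without advancing time (a new reading comes with each control period).
- snapshot(name): name is "scene" or "top" or "wrist"; returns a dict with "color" (420x560x3 uint8, blue, green, red), "range_z" (420x560 float32, mm along the optical axis (not along the pixel's ray), 0 where there is no reading), "mtx" (3x3 intrinsics, pixels), "k1" (the pictures are not rectified: a ray, as slopes to the right and down, at radius r is drawn at 1 + k1 r^2 times it, then the intrinsics apply), "R" (3x3) and "t" (3): a world point X has camera coordinates R X + t. Camera axes: x right, y down, z forward; pixel columns grow to the right and rows downward; lengths in mm; the calibration is good to about 2 mm. A picture is of the moment at which its call begins.
- hand_in(): hands the job in; it is judged then, once.
Trained networks look in a picture, given as the dict that the camera call returned (one of the last four; its "shot" number tells which), for a name from the list of things; names that differ only in an ending like _2 or _b are one class to them, and where a whole thing is asked for, a point or a joint stands for the part that bears it (a point fixed in the world has none). Each returns a list of dicts, best first, with "score" (0 to 1); they miss things now and then, are a little off and sometimes report something else, mostly with a low value. They report only what shows in the picture. A call takes as long as a camera call.
- cut_out(thing, picture): "pixels" (420x560 bool, what is visible of it).
- landmark_of(thing, picture): "centre" ([x, y, z] in mm, in world coordinates, good to about 4 mm: a listed point, or the origin of a listed thing).
The state is a dict: "clock": time; "joint_positions": joint angles; "joint_vel": joint speeds; "effort": joint torques, N m; "tcp_pos": TCP position; "tool_rot": TCP orientation; "wrist_force": force on the tool from outside, world axes, zero at the start; "wrist_torque": the same for the moment, N m; "gripper_width": finger opening in mm; "grasp_force": force on a finger pad.
Only numpy, scipy, OpenCV 4.12 (cv2) and the standard library are available. Lean on these libraries where they do the work, as an engineer would, in place of code of your own. Each camera call takes 0.05 s, during which the arm holds its last target. There are 200 camera calls.

TASK

Check the short turned sleeve against the gap gauge: push it along the bench with the fingertips, through the gap between the gauge's two fixed jaws, from the robot's side out to the far side, until there is clear daylight between it and the jaws, and leave it standing just beyond them. Push only: do not lift, carry or tip it, and leave the other two sleeves, the nail tin and the marking gauge undisturbed.

Things in the scene. Friction and masses are not known exactly. Their poses are not given: they have to be found in the camera images.
- short_sleeve: The part to push: shortest and widest of three turned wooden sleeves, pale wood, 40 mm tall, 44 mm diameter at foot (0 to 20 mm up) and head (28 to 40 mm up), waist 36 mm. About 50 g, upright, loose, on the robot's side of the gauge. Origin at the centre of its underside, z up its axis. Wholly past the jaws when its centre is at gauge x of 37 mm or more.
- gap_gauge: Fixed: two jaws in line, 50 mm gap, nothing in or above it. Each jaw is a dark wooden block, 25 mm high, 30 mm thick, with a round steel nose (30 mm diameter) at the gap. Origin on the bench in the middle of the gap; x points through it to the far side, away from the robot, yaw -0.4 to 0.15 rad; y along the jaws, z up. Jaws span x -15 to 15, y 25 to 86 and -25 to -86 mm.
- waisted_sleeve: Not to be touched: dark turned sleeve, 55 mm tall, 38 mm diameter, standing loose to the left beyond the gauge, beside the tall sleeve (the two may have changed places). Origin at the centre of its underside.
- tall_sleeve: Not to be touched: tallest turned sleeve, 70 mm tall, 42 mm diameter, standing loose to the left beyond the gauge. Origin at the centre of its underside.
- nail_tin: Not to be touched: open grey tin, 66 mm diameter, 75 mm tall, standing loose beyond the gauge, on the right. Origin at the centre of its underside.
- marking_gauge: Not to be touched: wooden marking gauge, 103 x 196 x 69 mm, lying loose on the right part of the bench. Fixed long boards, stacked high enough to meet a low hand, lie between it and the gap gauge, slanting from about (0.25, -0.05) to (0.90, -0.45) m, their left edge near y = -0.08 at x = 0.40 and y = -0.19 at x = 0.58: keep hand and fingers clear of them. Origin at the centre of its underside.

How it is judged:
By the outcome, as a careful person would: the job done as asked, in the order asked, and still so for the second after the job is handed in, with the robot touching nothing.
It also fails if it takes over 64 s, if anything falls off the work surface, if the arm or the gripper's body presses on something with over 40 N, if the wrist force passes 120 N, or if a joint passes its speed limit or range.

## Working session

There is one attempt and no reset: what is moved stays moved. The work goes in short steps, Python scripts to look and compute and a tool call to move; the robot and the scene stay as the last step left them, time stands still between calls to the robot, and variables do not carry over. Pictures are saved under pics/ and viewed, at most 10 in all, crops included, and the job is handed in when it is done.

Besides the shell and the picture viewer there is one more tool, called after "Emit:" in YAML: its name, and indented under it one key for each argument. move_arm: Moves the arm, as the interface text tells. Its arguments: {"type":"object","properties":{"targets":{"type":"array"}},"required":["targets"]}

```bash
mkdir -p pics
cat > h.py <<'E'
import numpy as np, cv2
from bench import *
def world(p, uv):
    uv=np.array(uv,float).reshape(-1,2); u=uv[:,0]; v=uv[:,1]
    K=p["mtx"]; k=float(np.ravel(p["k1"])[0])
    x=(u-K[0][2])/K[0][0]; y=(v-K[1][2])/K[1][1]; X,Y=x.copy(),y.copy()
    for _ in range(20):
        f=1+k*(X*X+Y*Y); X=x/f; Y=y/f
    z=p["range_z"][np.round(v).astype(int),np.round(u).astype(int)]
    C=np.c_[X*z,Y*z,z]; R=np.array(p["R"]); t=np.ravel(p["t"])
    return (C-t)@R, z>0
def cloud(p,mask):
    v,u=np.nonzero(mask); W,ok=world(p,np.c_[u,v]); return W[ok]
E
python3 - <<'E'
from h import *
np.set_printoptions(precision=1,suppress=True)
for c in ["top","scene"]:
    p=snapshot(c); cv2.imwrite(f"pics/{c}0.png",p["color"])
    print(c,"cam at",-np.array(p["R"]).T@np.ravel(p["t"]))
    for n in ["short_sleeve","gap_gauge","waisted_sleeve","tall_sleeve","nail_tin","marking_gauge"]:
        L=landmark_of(n,p)[:2]; M=cut_out(n,p)[:1]
        print(n,[(round(l["score"],2),np.array(l["centre"])) for l in L])
        if M:
            m=M[0]["pixels"]; W=cloud(p,m)
            print("   ",round(M[0]["score"],2),m.sum(),np.percentile(W,[2,50,98],axis=0).tolist() if len(W) else None)
s=sense(); print(s["clock"],s["tool_rot"],s["tcp_pos"])
E
```

```text
top cam at [ 458.1 -169.5 1025.6]
short_sleeve [(0.73, array([485.1,  23.1,  -4.9]))]
    0.89 337 [[468.318469245586, 1.4730792281165475, 1.8416616951403528], [488.0767824787511, 19.23227766230856, 38.75592345590695], [508.7475577393478, 41.67741581411296, 43.1484166266075]]
gap_gauge [(0.87, array([613.5, -61.2,  -2.5]))]
    0.89 670 [[592.2804540356815, -145.13387328880958, 7.666960327685147], [610.7730194108589, -35.011803081277165, 23.649177342576117], [630.4159425135397, 22.025564804205505, 27.87397754751374]]
waisted_sleeve [(0.76, array([746.7,  40.3,  -1.9]))]
    0.68 291 [[725.9209584596108, 21.083142704106777, 7.652140943110262], [739.4857039033578, 35.50447091200045, 52.972218418094805], [759.9113230568057, 53.995160313532736, 57.521014596965614]]
tall_sleeve [(0.7, array([686.8, 109. ,  -0.2]))]
    0.71 401 [[665.2523000984119, 87.05115806209787, 6.928358013807851], [681.2996169973858, 101.85641290428383, 67.8274671666499], [703.0033321305837, 123.90735368871161, 72.55402297139136]]
nail_tin [(0.97, array([ 761.9, -186.4,   -1.1]))]
    0.8 876 [[728.1429275782643, -2
[... 1079 characters left out ...]
, [678.8558142378001, 98.27137458355986, 46.920854234928434], [702.2268511437616, 126.80816437531126, 74.08964208149364]]
nail_tin [(0.75, array([ 763.9, -191.4,   -0.1]))]
    0.68 730 [[727.0204612661721, -217.89455940480673, 2.5306899164373378], [748.1199015616227, -191.51275166243977, 48.114935789667385], [792.3628645197687, -153.5037067248571, 74.964436054238]]
marking_gauge [(0.77, array([ 478.4, -440.6,   -3.1]))]
    0.57 1245 [[451.1854613050993, -540.4643669177601, 9.182928855077188], [473.11664614854675, -450.2755024884541, 34.97783212245355], [496.21505204388234, -345.2091318770987, 67.99608053254804]]
1.3 [[-0.9  0.4  0. ]
 [ 0.4  0.9  0. ]
 [-0.   0.  -1. ]] [272.9 562.3 222.6]
```

View pics/top0.png

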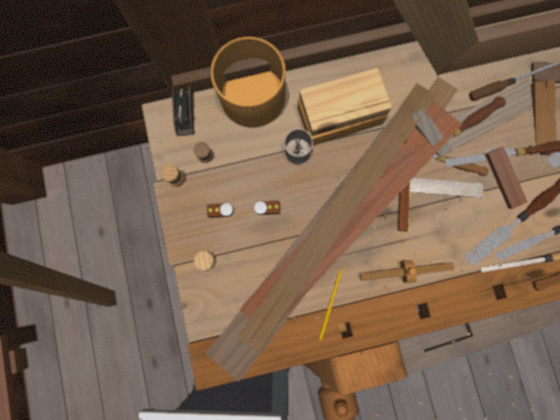

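View pics/scene0.png

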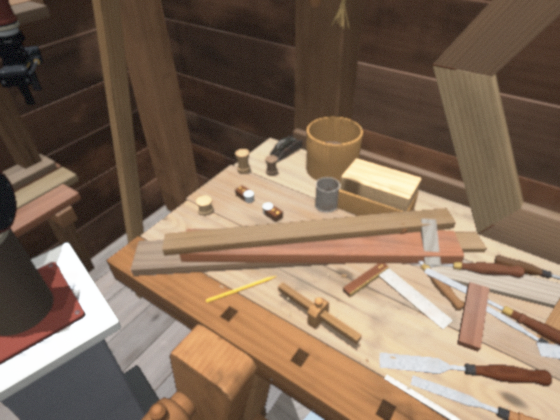

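The top view shows the short sleeve at (204,260), the jaws at (220,210) and (267,208), and the tall and waisted sleeves at (172,174) and (203,150). The tin is at (298,147) and the boards run diagonally on the right. The scene view agrees. Next I refine the gauge pose, the sleeve circle and the board height.

```bash
cat >> h.py <<'E'
from scipy.optimize import least_squares
def sleeve(p):
    M=cut_out("short_sleeve",p)
    if not M: return None
    m=M[0]["pixels"]; W=cloud(p,m); W=W[(W[:,2]>34)&(W[:,2]<48)]
    c=np.median(W,axis=0)[:2]; W=W[np.hypot(*(W[:,:2]-c).T)<26]
    return cv2.minEnclosingCircle(W[:,:2].astype(np.float32)), W.mean(0), len(W)
E
python3 - <<'E'
from h import *
np.set_printoptions(precision=1,suppress=True)
p=snapshot("top"); print("sleeve",sleeve(p))
m=cut_out("gap_gauge",p)[0]["pixels"]; W=cloud(p,m); W=W[(W[:,2]>18)&(W[:,2]<32)]
l=W[W[:,1]>-61]; r=W[W[:,1]<-61]
for a in (l,r): 
    print(len(a),a.mean(0),a.min(0),a.max(0),cv2.minAreaRect(a[:,:2].astype(np.float32)))
print("all",cv2.minAreaRect(W[:,:2].astype(np.float32)))
d=np.linalg.svd(W[:,:2]-W[:,:2].mean(0))[2][0]; print("dir",d, np.arctan2(-d[0]*np.sign(d[1]),abs(d[1])))
A=cloud(p,np.ones((420,560),bool)); 
for x in (400,450,500,550,600,650):
    s=A[(abs(A[:,0]-x)<6)&(A[:,1]>-330)&(A[:,1]<-40)]; b=s[s[:,2]>12]; b=b[b[:,1]<-60]
    bb=b[b[:,1]<-150] if x>580 else b
    print(x,"board left y",np.percentile(bb[:,1],98),"z",np.percentile(bb[:,2],[10,50,98]))
b=A[(abs(A[:,0]-486)<10)&(A[:,2]>-15)&(A[:,2]<10)]; print("bench left edge",b[:,1].max())
print("bench z near",np.median(A[(abs(A[:,0]-540)<10)&(abs(A[:,1]+50)<10),2]))
crop=cv2.resize(p["color"][180:290,150:300],None,fx=5,fy=5); cv2.imwrite("pics/crop.png",crop)
E
```

```text
sleeve (((488.2503356933594, 22.540504455566406), 22.14820671081543), array([488.9,  21.8,  39.4]), 286)
319 [607.5  -4.6  23.8] [591.3 -35.4  18.1] [623.8  25.1  28.4] ((608.0352172851562, -5.468055725097656), (30.08946418762207, 60.10304260253906), 5.4333176612854)
310 [ 616.3 -118.5   24. ] [ 600.9 -147.7   18.3] [633.8 -88.6  29.6] ((616.580810546875, -117.7855453491211), (30.158794403076172, 58.63056182861328), 5.275892734527588)
all ((612.3594970703125, -61.307106018066406), (30.307415008544922, 172.01986694335938), 4.514004707336426)
dir [-0.1  1. ] 0.07711049069185258
400 board left y -78.85743834692245 z [55.6 78.1 82.7]
450 board left y -119.28634828627594 z [55.6 78.1 82.9]
500 board left y -157.32753933753202 z [53.3 77.5 82.5]
550 board left y -193.95816658261518 z [27.9 76.9 82.7]
600 board left y -230.66314535870933 z [26.7 79.2 82.9]
650 board left y -267.81874283172675 z [26.2 79.4 83.4]
bench left edge 473.14258672928776
bench z near -0.25160885864965843
```

View pics/crop.png

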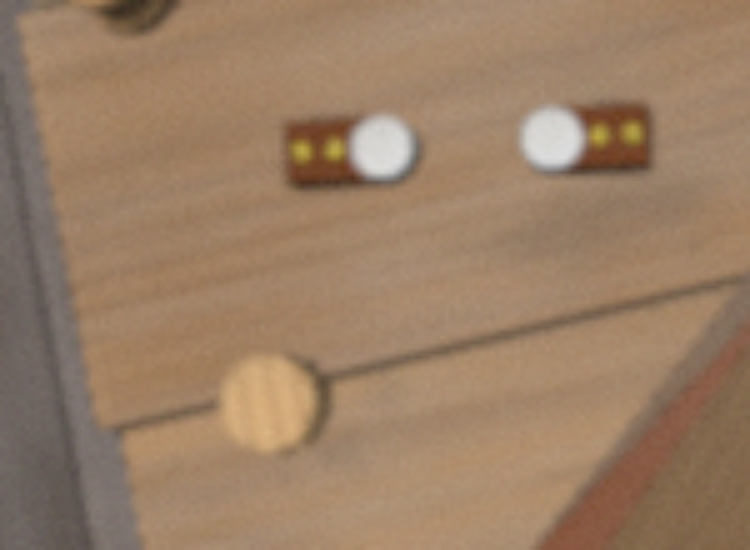

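The gauge is at (612, -61.5) with yaw about 0.08, and the sleeve is at (488.5, 22.5). The boards are 83 mm high, so the TCP stays at z ≥ 16 near them. Stage 1 pushes diagonally onto the gauge axis and stage 2 pushes straight through.

```bash
cat >> h.py <<'E'
def rel(pos,ang):
    s=sense(); R=np.array(s["tool_rot"]); d=R.T@(np.array(pos)-s["tcp_pos"])
    a=np.degrees(np.arctan2(R[1,1],R[0,1]))
    print("t",round(s["clock"],1),"tcp",np.round(s["tcp_pos"],1),"yang",round(a,2),"F",np.round(s["wrist_force"],1),"w",round(s["gripper_width"],1))
    print(" shift mm",np.round(d,1),"turn z",round(a-ang,2))
E
python3 -c "
from h import *
rel([461,55,150],40)"
```

```text
t 1.4 tcp [272.9 562.2 222.5] yang 64.11 F [-0.3 -0.7  0.4] w 86.9
 shift mm [-390.7 -374.2   72.5] turn z 24.11
```

Emit:
move_arm:
  targets:
    - [0.7,[-0.028,-0.027,0.005],[0,0,5]]
    - [0.7,[-0.056,-0.054,0.01],[0,0,10]]
    - [0.7,[-0.084,-0.08,0.016],[0,0,15]]
    - [0.7,[-0.112,-0.107,0.021],[0,0,20]]
    - [0.7,[-0.14,-0.134,0.026],[0,0,24]]

```text
clock: 1.87
tcp_pos: [340.5, 379.1, 196.3]
tool_rot: [[-0.641, 0.767, 0.0], [0.767, 0.641, 0.0], [-0.0, 0.0, -1.0]]
wrist_force: [0.5, -0.0, -0.5]
gripper_width: 61.3
grasp_force: 0.0
```

```bash
python3 -c "
from h import *
rel([461,55,150],40)"
```

```text
t 1.9 tcp [340.5 379.1 196.3] yang 39.9 F [ 0.5 -0.  -0.5] w 61.3
 shift mm [-325.9 -115.5   46.3] turn z -0.1
```

Emit:
move_arm:
  targets:
    - [0.7,[-0.033,-0.012,0.005],[0,0,0]]
    - [0.7,[-0.066,-0.023,0.01],[0,0,0]]
    - [0.7,[-0.099,-0.035,0.015],[0,0,0]]
    - [0.7,[-0.132,-0.046,0.019],[0,0,0]]
    - [0.7,[-0.163,-0.058,0.023],[0,0,0]]

```text
clock: 2.28
tcp_pos: [401.5, 216.9, 173.6]
tool_rot: [[-0.644, 0.765, 0.001], [0.765, 0.644, 0.0], [-0.0, 0.001, -1.0]]
wrist_force: [0.4, -0.8, 0.4]
gripper_width: 29.9
grasp_force: 0.0
```

Emit:
move_arm:
  targets:
    - [0.7,[-0.033,-0.012,0.005],[0,0,0]]
    - [0.7,[-0.066,-0.023,0.01],[0,0,0]]
    - [0.7,[-0.099,-0.035,0.015],[0,0,0]]
    - [0.7,[-0.132,-0.046,0.019],[0,0,0]]
    - [0.7,[-0.163,-0.058,0.023],[0,0,0]]

```text
clock: 2.7
tcp_pos: [462.3, 54.7, 150.7]
tool_rot: [[-0.644, 0.765, 0.001], [0.765, 0.644, -0.0], [-0.001, 0.001, -1.0]]
wrist_force: [-0.2, 0.0, -0.3]
gripper_width: 26.5
grasp_force: 0.0
```

```bash
python3 -c "
from h import *
rel([461,55,16],40)
p=snapshot('wrist'); cv2.imwrite('pics/w0.png',p['color']); print(sleeve(p))
p=snapshot('top'); print(sleeve(p))"
```

```text
t 2.7 tcp [462.3  54.7 150.7] yang 40.1 F [-0.2  0.  -0.3] w 26.5
 shift mm [  1.2  -0.9 134.7] turn z 0.1
(((487.9793701171875, 24.98308753967285), 21.734973907470703), array([485.52683665,  27.86943482,  39.81139177]), 1387)
(((488.3319396972656, 22.946258544921875), 22.221893310546875), array([488.28004444,  22.13699522,  39.13654782]), 299)
```

View pics/w0.png

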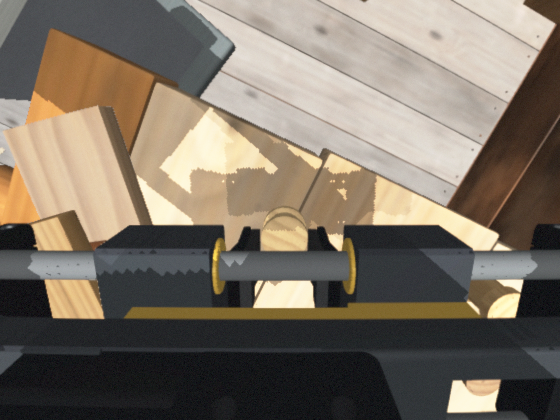

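The wrist view shows the sleeve centred between the fingertips at (285,228). I'm going down behind it.

Emit:
move_arm:
  targets:
    - [0.7,[0.002,0,0.034],[0,0,0]]
    - [0.7,[0.003,0,0.068],[0,0,0]]
    - [0.7,[0.003,0,0.102],[0,0,0]]
    - [0.7,[0.003,0,0.125],[0,0,0]]
    - [0.7,[0.003,0,0.134],[0,0,0]]

```text
clock: 3.32
tcp_pos: [456.2, 60.5, 13.2]
tool_rot: [[-0.646, 0.764, -0.006], [0.764, 0.646, 0.001], [0.004, -0.004, -1.0]]
wrist_force: [-1.2, -0.1, 0.0]
gripper_width: 26.3
grasp_force: 0.0
```

```bash
python3 -c "
from h import *
rel([461,55,16],40)
p=snapshot('top'); print(sleeve(p))
u=np.array([np.cos(.078),np.sin(.078)]); g=np.array([612.,-61.5])
d=g-45*u; s0=np.array([488.3,22.8]); e=d-s0; L=np.hypot(*e); print(d,L,np.degrees(np.arctan2(*e[::-1])))
q=d-e/L*27.3; rel([*q,16],40)"
```

```text
t 3.3 tcp [456.2  60.5  13.2] yang 40.23 F [-1.2 -0.1  0. ] w 26.3
 shift mm [-7.2  0.1 -2.9] turn z 0.23
(((488.54443359375, 22.67789077758789), 22.34772300720215), array([488.30405331,  22.03702993,  39.32752717]), 298)
[567.13682061 -65.00644194] 118.00515044113041 -48.08098866251443
t 3.4 tcp [457.9  60.1  15.2] yang 40.21 F [0.7 1.  0.3] w 26.1
 shift mm [-138.8    1.9   -1.2] turn z 0.21
```

Emit:
move_arm:
  targets:
    - [0.7,[-0.006,0,-0.001],[0,0,0]]
    - [0.7,[-0.012,0,-0.001],[0,0,0]]
    - [0.7,[-0.019,0,-0.001],[0,0,0]]
    - [0.7,[-0.026,0,-0.001],[0,0,0]]
    - [0.7,[-0.033,0,-0.001],[0,0,0]]

```text
clock: 3.83
tcp_pos: [482.4, 32.8, 18.7]
tool_rot: [[-0.644, 0.765, 0.002], [0.765, 0.644, -0.0], [-0.001, 0.001, -1.0]]
wrist_force: [-0.6, 0.3, 2.0]
gripper_width: 26.0
grasp_force: 0.4
```

Emit:
move_arm:
  targets:
    - [0.7,[-0.007,0,0],[0,0,0]]
    - [0.7,[-0.014,0,0],[0,0,0]]
    - [0.7,[-0.021,0,0],[0,0,0]]
    - [0.7,[-0.028,0,0],[0,0,0]]
    - [0.7,[-0.035,0,0],[0,0,0]]

```text
clock: 4.25
tcp_pos: [503.9, 6.2, 17.5]
tool_rot: [[-0.644, 0.765, -0.0], [0.765, 0.644, 0.0], [0.0, -0.0, -1.0]]
wrist_force: [-0.4, 0.6, 1.5]
gripper_width: 26.1
grasp_force: 0.6
```

```bash
python3 -c "
from h import *
p=snapshot('top'); s=sleeve(p); print(s); c=np.array(s[0][0])
u=np.array([np.cos(.078),np.sin(.078)]); g=np.array([612.,-61.5])
t=sense(); print('rel sleeve in tool',np.array(t['tool_rot']).T[:2,:2]@(c-t['tcp_pos'][:2]))
q=g-45*u+(t['tcp_pos'][:2]-c); rel([*q,16],40)"
```

```text
(((527.1488037109375, -24.464336395263672), 17.49149513244629), array([528.481975  , -24.69601767,  38.7451615 ]), 101)
rel sleeve in tool [-37.77202712  -2.17645014]
t 4.3 tcp [504.5   5.8  17.7] yang 40.07 F [-0.1 -0.3  0.2] w 25.8
 shift mm [-56.8   4.5   1.7] turn z 0.07
```

Emit:
move_arm:
  targets:
    - [0.7,[-0.007,0,0],[0,0,0]]
    - [0.7,[-0.014,0,0],[0,0,0]]
    - [0.7,[-0.021,0,0],[0,0,0]]
    - [0.7,[-0.028,0,0],[0,0,0]]
    - [0.7,[-0.035,0.001,0],[0,0,0]]

```text
clock: 4.77
tcp_pos: [527.3, -19.9, 17.5]
tool_rot: [[-0.644, 0.765, -0.0], [0.765, 0.644, -0.0], [-0.0, -0.0, -1.0]]
wrist_force: [0.1, 1.1, -0.1]
gripper_width: 26.0
grasp_force: 0.3
```

Emit:
move_arm:
  targets:
    - [0.7,[-0.007,0,0],[0,0,0]]
    - [0.7,[-0.014,0,0],[0,0,0]]
    - [0.7,[-0.021,0,0],[0,0,0]]
    - [0.7,[-0.027,0,0],[0,0,0]]
    - [0.7,[-0.032,0.001,0],[0,0,0]]

```text
clock: 5.18
tcp_pos: [548.6, -43.8, 17.5]
tool_rot: [[-0.644, 0.765, -0.0], [0.765, 0.644, -0.0], [0.0, -0.0, -1.0]]
wrist_force: [-0.8, 0.1, 0.9]
gripper_width: 26.1
grasp_force: 0.3
```

Emit:
move_arm:
  targets:
    - [0.7,[0.006,0,0],[0,0,0]]
    - [0.7,[0.02,0,0],[0,0,0]]
    - [0.7,[0.03,0,-0.02],[0,0,0]]
    - [0.7,[0.035,0,-0.06],[0,0,0]]
    - [0.7,[0.035,0,-0.1],[0,0,0]]

```text
clock: 5.6
tcp_pos: [522.3, -14.7, 116.3]
tool_rot: [[-0.645, 0.764, -0.006], [0.764, 0.645, 0.001], [0.005, -0.004, -1.0]]
wrist_force: [0.7, -1.0, -0.7]
gripper_width: 25.8
grasp_force: 0.0
```

```bash
python3 -c "
from h import *
p=snapshot('top'); cv2.imwrite('pics/t1.png',cv2.resize(p['color'][130:290,150:340],None,fx=4,fy=4)); s=sleeve(p); print(s)
rel([540,-68,100],94.5)"
```

```text
(((566.2173461914062, -61.4989013671875), 21.955495834350586), array([566.05011682, -61.91693558,  39.13725973]), 286)
t 5.7 tcp [530.3 -16.4 124.8] yang 40.17 F [ 1.  -0.2 -0.3] w 25.9
 shift mm [-45.4 -26.   25. ] turn z -54.33
```

View pics/t1.png

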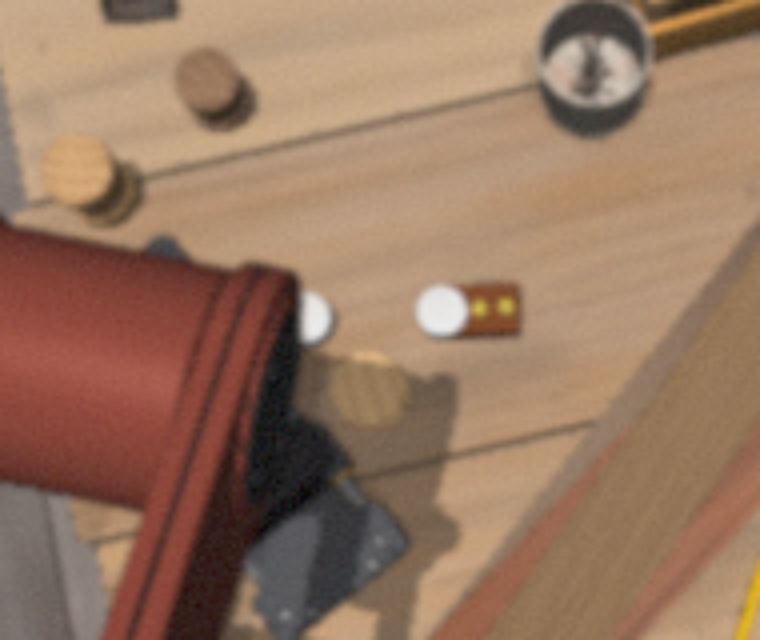

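The sleeve now stands at gauge coordinates (-46, +3), at crop pixel (369,388), just ahead of the gap. Next I turn the hand square to the gauge.

Emit:
move_arm:
  targets:
    - [0.86,[-0.006,-0.006,0],[0,0,-7]]
    - [0.86,[-0.012,-0.012,0],[0,0,-14]]
    - [0.86,[-0.018,-0.018,0],[0,0,-21]]
    - [0.86,[-0.024,-0.024,0],[0,0,-28]]
    - [0.86,[-0.03,-0.03,0],[0,0,-35]]

```text
clock: 6.12
tcp_pos: [521.6, -58.5, 117.1]
tool_rot: [[-0.968, 0.251, -0.0], [0.251, 0.968, 0.0], [0.0, 0.0, -1.0]]
wrist_force: [0.4, -0.1, -0.2]
gripper_width: 12.9
grasp_force: 0.0
```

```bash
python3 -c "
from h import *
rel([528,-65,100],94.5)"
```

```text
t 6.1 tcp [521.6 -58.5 117.1] yang 75.48 F [ 0.4 -0.1 -0.2] w 12.9
 shift mm [-7.8 -4.7 17.1] turn z -19.02
```

Emit:
move_arm:
  targets:
    - [0.86,[-0.003,-0.002,0],[0,0,-6]]
    - [0.86,[-0.006,-0.004,0],[0,0,-12]]
    - [0.86,[-0.008,-0.005,0],[0,0,-19]]
    - [0.86,[-0.008,-0.005,0],[0,0,-19]]
    - [0.86,[-0.008,-0.005,0],[0,0,-19]]

```text
clock: 6.53
tcp_pos: [528.1, -65.2, 117.2]
tool_rot: [[-0.998, -0.068, -0.001], [-0.068, 0.998, 0.0], [0.001, 0.0, -1.0]]
wrist_force: [1.0, 0.9, -0.1]
gripper_width: 12.1
grasp_force: 0.0
```

```bash
python3 -c "
from h import *
p=snapshot('top'); print(sleeve(p))
p=snapshot('wrist'); cv2.imwrite('pics/w2.png',p['color']); print(sleeve(p))
rel([530,-65,18],94.5)"
```

```text
None
(((555.7633056640625, -61.09101104736328), 13.58877182006836), array([554.51362857, -62.97855317,  39.72472673]), 548)
t 6.7 tcp [528.3 -65.2 117.4] yang 94.01 F [-0.3 -0.   0.8] w 12.3
 shift mm [-1.7  0.1 99.4] turn z -0.49
```

View pics/w2.png

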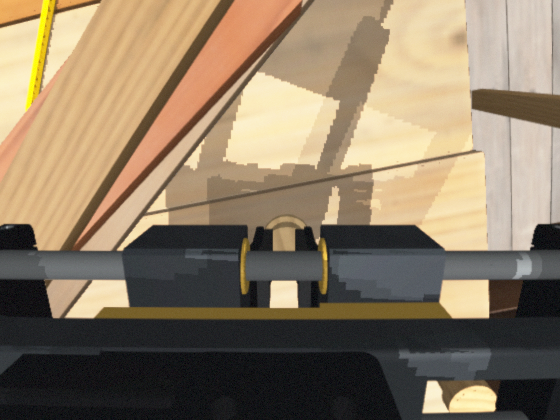

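The sleeve's rim at (287,220) is centred between the fingers. I'm lowering behind it.

Emit:
move_arm:
  targets:
    - [0.86,[0.001,0,0.025],[0,0,0]]
    - [0.86,[0.001,0,0.05],[0,0,0]]
    - [0.86,[0.001,0,0.073],[0,0,0]]
    - [0.86,[0.001,0,0.09],[0,0,0]]
    - [0.86,[0.001,0,0.099],[0,0,0]]

```text
clock: 7.15
tcp_pos: [525.6, -64.9, 16.0]
tool_rot: [[-0.998, -0.071, -0.004], [-0.071, 0.998, 0.001], [0.004, 0.001, -1.0]]
wrist_force: [-0.5, -0.2, -0.2]
gripper_width: 12.6
grasp_force: 0.0
```

```bash
python3 -c "
from h import *
for gx,gy in((-76.5,3),(-50,0.5),(10,0)):
  u=np.array([np.cos(.078),np.sin(.078)]);n=np.array([-u[1],u[0]]); q=np.array([612.,-61.5])+gx*u+gy*n
  rel([*q,18],94.5)"
```

```text
t 7.2 tcp [525.6 -64.9  16. ] yang 94.05 F [-0.5 -0.2 -0.2] w 12.6
 shift mm [-9.9 -0.2 -2. ] turn z -0.45
t 7.2 tcp [525.6 -64.9  16. ] yang 94.05 F [-0.5 -0.2 -0.2] w 12.6
 shift mm [-36.4  -2.5  -2.1] turn z -0.45
t 7.2 tcp [525.6 -64.9  16. ] yang 94.05 F [-0.5 -0.2 -0.2] w 12.6
 shift mm [-96.4  -2.6  -2.3] turn z -0.45
```

Emit:
move_arm:
  targets:
    - [0.86,[-0.007,0,0],[0,0,0]]
    - [0.86,[-0.014,-0.001,0],[0,0,0]]
    - [0.86,[-0.021,-0.0015,0],[0,0,0]]
    - [0.86,[-0.028,-0.002,0],[0,0,0]]
    - [0.86,[-0.034,-0.0025,0],[0,0,0]]

```text
clock: 7.57
tcp_pos: [563.8, -65.9, 20.1]
tool_rot: [[-0.997, -0.072, 0.003], [-0.072, 0.997, -0.001], [-0.003, -0.001, -1.0]]
wrist_force: [-1.0, 0.5, 0.4]
gripper_width: 12.2
grasp_force: 0.4
```

```bash
python3 -c "
from h import *
u=np.array([np.cos(.078),np.sin(.078)]);n=np.array([-u[1],u[0]])
t=sense(); d=np.array(t['tcp_pos'][:2])-[612.,-61.5]; print('tcp gauge',d@u,d@n,t['tcp_pos'][2])
p=snapshot('scene'); cv2.imwrite('pics/s2.png',cv2.resize(p['color'][140:260,180:360],None,fx=4.4,fy=4.4))
print(sleeve(p),sleeve(snapshot('top')))
q=np.array([612.,-61.5])+10*u
rel([*q,18],94.5)"
```

```text
tcp gauge -48.36641807291896 -0.6694748869497318 20.054280244600946
(((0.0, 0.0), 0.0), array([nan, nan, nan]), 0) None
t 7.8 tcp [562.  -65.7  18.8] yang 94.12 F [-0.   0.2  0.5] w 12.1
 shift mm [-60.2   0.6   0.8] turn z -0.38
  return _methods._mean(a, axis=axis, dtype=dtype,
  ret = um.true_divide(
h.py:20: RuntimeWarning: Mean of empty slice.
  return cv2.minEnclosingCircle(W[:,:2].astype(np.float32)), W.mean(0), len(W)
```

View pics/s2.png

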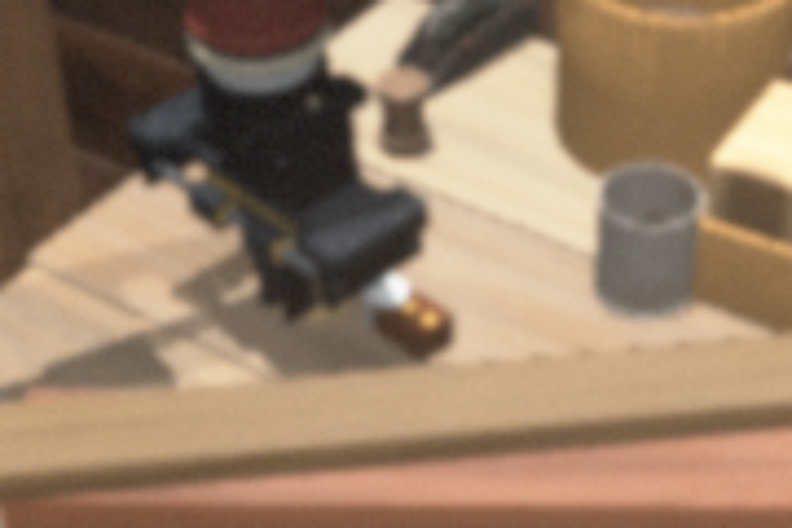

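The hand hides the sleeve, and the forces are low. I'm continuing slowly while watching the force.

Emit:
move_arm:
  targets:
    - [0.86,[-0.004,0,0],[0,0,0]]
    - [0.86,[-0.008,0,0],[0,0,0]]
    - [0.86,[-0.012,0,0],[0,0,0]]
    - [0.86,[-0.016,0,0],[0,0,0]]
    - [0.86,[-0.02,0,0],[0,0,0]]

```text
clock: 8.18
tcp_pos: [582.0, -64.2, 18.6]
tool_rot: [[-0.997, -0.072, 0.0], [-0.072, 0.997, -0.0], [-0.0, -0.0, -1.0]]
wrist_force: [-0.9, 0.8, -0.4]
gripper_width: 12.3
grasp_force: 0.2
```

```bash
python3 -W ignore -c "
from h import *
u=np.array([np.cos(.078),np.sin(.078)]);n=np.array([-u[1],u[0]])
p=snapshot('top'); print(sleeve(p)); cv2.imwrite('pics/t3.png',cv2.resize(p['color'][150:290,170:320],None,fx=4,fy=4))
t=sense(); d=np.array(t['tcp_pos'][:2])-[612.,-61.5]; print('tcp gauge',d@u,d@n,t['wrist_force'],t['wrist_torque'])
q=np.array([612.,-61.5])+12*u
rel([*q,18],94.5)"
```

```text
None
tcp gauge -29.709294037879342 -0.4294239292799292 [-0.64874351  0.6581918  -0.27813473] [ 0.07902178  0.06129891 -0.02816668]
t 8.3 tcp [582.4 -64.2  18.7] yang 94.12 F [-0.6  0.7 -0.3] w 12.3
 shift mm [-41.7   0.7   0.7] turn z -0.38
```

View pics/t3.png

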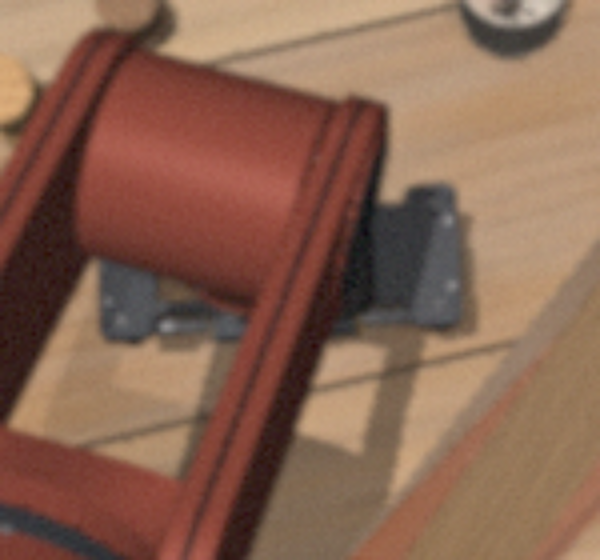

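The arm covers the sleeve in this view. The forces are still tiny and the sleeve is in the gap, so I'm continuing.

Emit:
move_arm:
  targets:
    - [0.86,[-0.004,0,0],[0,0,0]]
    - [0.86,[-0.008,0,0],[0,0,0]]
    - [0.86,[-0.012,0,0],[0,0,0]]
    - [0.86,[-0.016,0,0],[0,0,0]]
    - [0.86,[-0.02,0.0003,0],[0,0,0]]

```text
clock: 8.7
tcp_pos: [602.0, -62.5, 18.6]
tool_rot: [[-0.997, -0.072, 0.0], [-0.072, 0.997, -0.0], [-0.0, -0.0, -1.0]]
wrist_force: [0.4, 0.1, -0.0]
gripper_width: 12.3
grasp_force: 0.2
```

Emit:
move_arm:
  targets:
    - [0.86,[-0.004,0,0],[0,0,0]]
    - [0.86,[-0.008,0,0],[0,0,0]]
    - [0.86,[-0.012,0,0],[0,0,0]]
    - [0.86,[-0.016,0,0],[0,0,0]]
    - [0.86,[-0.02,0,0],[0,0,0]]

```text
clock: 9.12
tcp_pos: [621.8, -61.0, 18.5]
tool_rot: [[-0.997, -0.072, -0.0], [-0.072, 0.997, 0.0], [0.0, 0.0, -1.0]]
wrist_force: [-0.6, 0.3, 0.1]
gripper_width: 12.2
grasp_force: 0.2
```

```bash
python3 -W ignore -c "
from h import *
u=np.array([np.cos(.078),np.sin(.078)]);n=np.array([-u[1],u[0]])
p=snapshot('scene'); 
for l in landmark_of('short_sleeve',p)[:2]: print(l)
t=sense(); d=np.array(t['tcp_pos'][:2])-[612.,-61.5]; print('tcp gauge',d@u,d@n,t['wrist_force'])
q=np.array([612.,-61.5])+12*u
rel([*q,18],94.5)"
```

```text
{'centre': [646.9, -64.0, 2.0], 'score': 0.52}
tcp gauge 10.207393577757134 -0.33455871434637013 [-0.62854244  0.32426337 -0.17856876]
t 9.2 tcp [622.2 -61.   18.7] yang 94.12 F [-0.6  0.3 -0.2] w 12.0
 shift mm [-1.8  0.3  0.7] turn z -0.38
```

Emit:
move_arm:
  targets:
    - [0.86,[-0.002,0,0],[0,0,0]]
    - [0.86,[-0.004,0,0],[0,0,0]]
    - [0.86,[-0.004,0,0],[0,0,0]]
    - [0.86,[0.002,0,0],[0,0,0]]
    - [0.86,[0.012,0,0],[0,0,0]]

```text
clock: 9.63
tcp_pos: [609.8, -62.0, 18.7]
tool_rot: [[-0.997, -0.072, 0.001], [-0.072, 0.997, -0.0], [-0.001, -0.0, -1.0]]
wrist_force: [-0.9, 0.3, 0.9]
gripper_width: 12.5
grasp_force: 0.0
```

Emit:
move_arm:
  targets:
    - [0.86,[0.003,0,0],[0,0,0]]
    - [0.86,[0.003,0,-0.015],[0,0,0]]
    - [0.86,[0.003,0,-0.045],[0,0,0]]
    - [0.86,[0.003,0,-0.08],[0,0,0]]
    - [0.86,[0.003,0,-0.12],[0,0,0]]

```text
clock: 10.05
tcp_pos: [604.6, -61.8, 137.9]
tool_rot: [[-0.997, -0.072, -0.004], [-0.072, 0.997, 0.001], [0.004, 0.001, -1.0]]
wrist_force: [0.4, 0.4, -0.1]
gripper_width: 12.4
grasp_force: 0.0
```

Emit:
move_arm:
  targets:
    - [0.86,[0.03,0,-0.01],[0,0,0]]
    - [0.86,[0.06,0,-0.02],[0,0,0]]
    - [0.86,[0.09,0,-0.03],[0,0,0]]
    - [0.86,[0.115,0,-0.04],[0,0,0]]
    - [0.86,[0.13,0,-0.05],[0,0,0]]

```text
clock: 10.47
tcp_pos: [474.2, -71.3, 188.6]
tool_rot: [[-0.997, -0.072, -0.001], [-0.072, 0.997, 0.0], [0.001, 0.0, -1.0]]
wrist_force: [0.8, -0.2, 0.6]
gripper_width: 12.3
grasp_force: 0.0
```

```bash
python3 -W ignore -c "
from h import *
u=np.array([np.cos(.078),np.sin(.078)]);n=np.array([-u[1],u[0]])
for c in ('top','scene'):
  p=snapshot(c); s=sleeve(p); print(c,s)
  if s: d=np.array(s[0][0])-[612.,-61.5]; print('gauge',d@u,d@n)
  for k in ('waisted_sleeve','tall_sleeve','nail_tin','marking_gauge','short_sleeve'): print(k,[l['centre'] for l in landmark_of(k,p)[:1]])
  cv2.imwrite(f'pics/{c}9.png',cv2.resize(p['color'][120:280,150:340],None,fx=4,fy=3.7))
rel([500,-60,150],94.5)"
```

```text
top (((649.9200439453125, -62.09293746948242), 22.01930809020996), array([649.0602417 , -62.20484849,  39.14002322]), 270)
gauge 37.758547403354704 -3.5458998358333815
waisted_sleeve [[745.1, 41.3, -0.3]]
tall_sleeve [[686.0, 110.3, -2.3]]
nail_tin [[762.0, -185.2, -0.6]]
marking_gauge [[473.3, -439.2, 0.1]]
short_sleeve [[648.6, -63.0, -6.3]]
scene (((647.949951171875, -62.89385986328125), 21.571823120117188), array([646.90753123, -64.38234206,  39.26659745]), 126)
gauge 35.7320359948583 -4.190875593573959
waisted_sleeve [[745.0, 38.8, -2.0]]
tall_sleeve [[687.6, 108.8, -1.0]]
nail_tin [[762.5, -187.9, 2.2]]
marking_gauge [[475.6, -436.7, -0.1]]
short_sleeve [[650.4, -61.6, -2.4]]
t 11.2 tcp [476.9 -71.3 188.2] yang 94.12 F [ 0.4  0.  -0.4] w 12.0
 shift mm [-23.9   9.6  38.2] turn z -0.38
```

View pics/scene9.png

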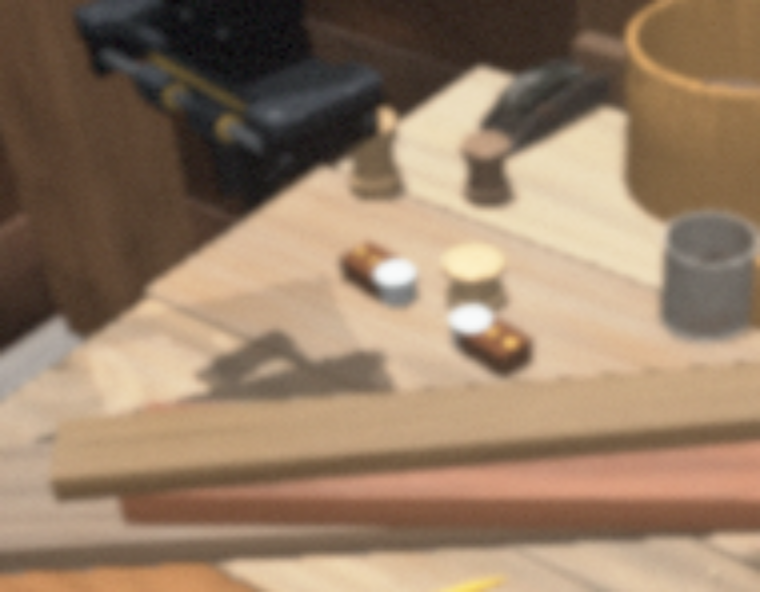

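The sleeve is through and upright, at crop pixel (473,275), but its centre at gauge x of about 37.8 is marginal. I'll nudge it about 7 mm further.

```bash
python3 -c "
from h import *
u=np.array([np.cos(.078),np.sin(.078)]);n=np.array([-u[1],u[0]])
for gx,z in((3,120),(3,18.5),(21.5,18.5)):
  q=np.array([612.,-61.5])+gx*u-1.5*n; rel([*q,z],94.5)"
```

```text
t 11.2 tcp [476.9 -71.3 188.2] yang 94.12 F [ 0.4  0.  -0.4] w 12.0
 shift mm [-138.5   -1.4   68.1] turn z -0.38
t 11.2 tcp [476.9 -71.3 188.2] yang 94.12 F [ 0.4  0.  -0.4] w 12.0
 shift mm [-138.6   -1.4  169.6] turn z -0.38
t 11.2 tcp [476.9 -71.3 188.2] yang 94.12 F [ 0.4  0.  -0.4] w 12.0
 shift mm [-157.1   -1.3  169.6] turn z -0.38
```

Emit:
move_arm:
  targets:
    - [0.86,[-0.032,0,0.014],[0,0,0]]
    - [0.86,[-0.064,0,0.028],[0,0,0]]
    - [0.86,[-0.096,0,0.042],[0,0,0]]
    - [0.86,[-0.124,-0.001,0.058],[0,0,0]]
    - [0.86,[-0.138,-0.001,0.068],[0,0,0]]

```text
clock: 11.58
tcp_pos: [616.7, -62.2, 118.7]
tool_rot: [[-0.997, -0.072, -0.0], [-0.072, 0.997, 0.0], [0.0, 0.0, -1.0]]
wrist_force: [-0.6, 0.1, 0.2]
gripper_width: 12.2
grasp_force: 0.0
```

Emit:
move_arm:
  targets:
    - [0.86,[0,0,0.01],[0,0,0]]
    - [0.86,[0,0,0.035],[0,0,0]]
    - [0.86,[0,0,0.065],[0,0,0]]
    - [0.86,[0,0,0.09],[0,0,0]]
    - [0.86,[0,0,0.102],[0,0,0]]

```text
clock: 12.0
tcp_pos: [611.1, -62.0, 14.6]
tool_rot: [[-0.997, -0.072, -0.006], [-0.072, 0.997, 0.001], [0.006, 0.002, -1.0]]
wrist_force: [-1.0, -0.2, -0.1]
gripper_width: 12.2
grasp_force: 0.0
```

```bash
python3 -c "
from h import *
snapshot('top'); snapshot('top')
u=np.array([np.cos(.078),np.sin(.078)]);n=np.array([-u[1],u[0]])
q=np.array([612.,-61.5])+21.5*u-1.5*n; rel([*q,18.5],94.5)"
```

```text
t 12.1 tcp [611.5 -62.   15.7] yang 94.11 F [ 0.5 -0.1  0.1] w 12.2
 shift mm [-22.   -0.9  -3. ] turn z -0.39
```

Emit:
move_arm:
  targets:
    - [0.86,[-0.004,0,0],[0,0,0]]
    - [0.86,[-0.008,0,0],[0,0,0]]
    - [0.86,[-0.012,0,0],[0,0,0]]
    - [0.86,[-0.016,0,0],[0,0,0]]
    - [0.86,[-0.019,0,0],[0,0,0]]

```text
clock: 12.52
tcp_pos: [635.0, -61.3, 20.0]
tool_rot: [[-0.997, -0.072, 0.002], [-0.072, 0.997, -0.001], [-0.002, -0.001, -1.0]]
wrist_force: [-0.3, 0.4, -0.0]
gripper_width: 12.3
grasp_force: 0.3
```

Emit:
move_arm:
  targets:
    - [0.86,[0,0,0],[0,0,0]]
    - [0.86,[0.003,0,0],[0,0,0]]
    - [0.86,[0.01,0,0],[0,0,0]]
    - [0.86,[0.017,0,0],[0,0,0]]
    - [0.86,[0.019,0,0],[0,0,0]]

```text
clock: 12.93
tcp_pos: [612.6, -62.4, 18.0]
tool_rot: [[-0.997, -0.072, -0.002], [-0.072, 0.997, 0.0], [0.002, 0.0, -1.0]]
wrist_force: [-0.7, 0.1, -0.1]
gripper_width: 12.2
grasp_force: 0.0
```

Emit:
move_arm:
  targets:
    - [0.86,[0.001,0,0],[0,0,0]]
    - [0.86,[0.001,0,-0.015],[0,0,0]]
    - [0.86,[0.001,0,-0.045],[0,0,0]]
    - [0.86,[0.001,0,-0.08],[0,0,0]]
    - [0.86,[0.001,0,-0.12],[0,0,0]]

```text
clock: 13.35
tcp_pos: [611.8, -62.3, 138.0]
tool_rot: [[-0.997, -0.072, -0.004], [-0.072, 0.997, 0.001], [0.004, 0.001, -1.0]]
wrist_force: [0.4, -0.5, -0.5]
gripper_width: 12.4
grasp_force: 0.0
```

Emit:
move_arm:
  targets:
    - [0.86,[0.03,0,-0.01],[0,0,0]]
    - [0.86,[0.06,0,-0.02],[0,0,0]]
    - [0.86,[0.09,0,-0.03],[0,0,0]]
    - [0.86,[0.115,0,-0.04],[0,0,0]]
    - [0.86,[0.13,0,-0.05],[0,0,0]]

```text
clock: 13.77
tcp_pos: [481.4, -71.8, 188.7]
tool_rot: [[-0.997, -0.072, -0.001], [-0.072, 0.997, 0.0], [0.001, 0.0, -1.0]]
wrist_force: [0.3, -0.0, 0.9]
gripper_width: 12.1
grasp_force: 0.0
```

```bash
python3 -W ignore -c "
from h import *
u=np.array([np.cos(.078),np.sin(.078)]);n=np.array([-u[1],u[0]])
for c in ('top','scene'):
  p=snapshot(c); s=sleeve(p); print(c,s)
  if s: d=np.array(s[0][0])-[612.,-61.5]; print('gauge',d@u,d@n)
  for k in ('waisted_sleeve','tall_sleeve','nail_tin','short_sleeve'): print(k,[l['centre'] for l in landmark_of(k,p)[:1]])
  cv2.imwrite(f'pics/{c}10.png',cv2.resize(p['color'][120:280,150:340],None,fx=4,fy=3.7))
rel([500,-60,150],94.5)"
```

```text
top (((657.2384033203125, -63.80564498901367), 20.917184829711914), array([657.13172876, -63.57228506,  39.29731239]), 246)
gauge 44.92119984764723 -5.823653323676083
waisted_sleeve [[746.9, 38.4, -4.1]]
tall_sleeve [[686.6, 109.9, 1.1]]
nail_tin [[762.0, -185.3, -1.8]]
short_sleeve [[654.5, -63.8, -3.9]]
scene (((658.4952392578125, -61.96795654296875), 22.362321853637695), array([657.1377718 , -64.03442663,  39.29629356]), 124)
gauge 46.31740882478773 -4.089486119894746
waisted_sleeve [[748.2, 37.7, -1.3]]
tall_sleeve [[686.6, 106.0, -4.8]]
nail_tin [[762.8, -189.8, 1.1]]
short_sleeve [[661.2, -65.1, -0.0]]
t 14.4 tcp [484.  -71.8 187.9] yang 94.13 F [ 0.9 -0.1  0.1] w 12.2
 shift mm [-16.9  10.6  37.9] turn z -0.37
```

View pics/top10.png

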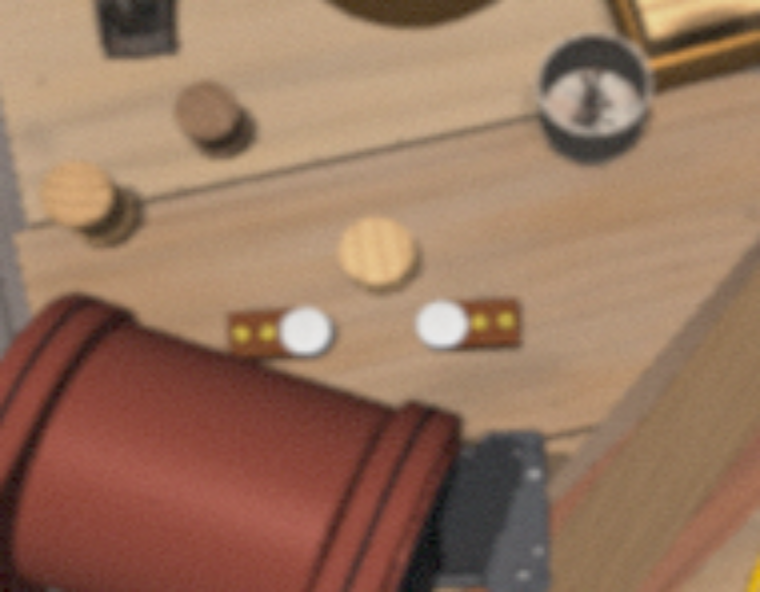

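The sleeve stands upright just beyond the jaws, at crop pixel (378,252), with clear daylight and its centre at gauge x of about 45. The other things have not moved.

```bash
python3 -c "
from bench import hand_in
print(hand_in())"
```

```text
the job is handed in; nothing more can be done
None
```

The short sleeve was pushed through the gap and stands upright just beyond the jaws, its centre at gauge x of about 45 mm (37 needed); nothing else was disturbed, and the job was handed in at about 14 s.

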